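# Show a spray test panel to the colour card

## Robot

A 6-joint arm with a two-finger parallel gripper is mounted at the origin on a cart in front of the work surface, level with it; the furniture and walls round the work are solid. World frame = base frame: x ahead of the robot, y to its left, z up, the work surface at z = 0. Lengths are in mm, angles in rad, forces in N, time in s.
With the tool pointing down it reaches from about 250 to 775 mm from the base axis. Payload 8.9 kg.
Tool frame: the origin (TCP) lies at the very end of the fingers, on their centre line; the grasp point (between the pads) lies 19 mm behind it; z points along the fingers, y is the line along which they close (so a half turn about z gives the same grasp; the last joint's range is limited). The gripper opens to 85 mm and grips with 20 to 120 N. Pads are 22 mm wide; open, the fingers measure 114 mm over their backs; the gripper's body (76 mm by 85 mm) begins 54 mm behind the grasp point. The pads swing forward as they close: fully open they stand 13 mm farther back than shut.
Start: joints at [1.17, 0.291, -0.153, 1.127, 0, 1.431], TCP at [135.874, 507.111, 205.605] pointing down, gripper open.
Joint ranges: [-2.52, 2.52], [-0.91, 1.74], [-1.3, 1.37], [-1.96, 2.02], [-1.52, 1.47], [-3.14, 3.14]. Speed limits (rad/s): [2.22, 2.22, 2.79, 3.14, 3.14, 3.14].

## Interface

Orientations are given as a unit quaternion [x, y, z, w].
In Python, from bench import * gives the robot as it stands.
- The arm moves only by the tool servo_tool, never from a script. Its argument "rows" is one flat list of numbers, 7 for each row, row after row: the turn, a rotation vector about the world's x, y, z in rad, then the shift along the world's x, y, z in m, then the opening, from 0 (shut) to 1 (fully open). In form: [rx, ry, rz, dx, dy, dz, gripper, rx, ry, rz, dx, dy, dz, gripper, ...]. A call has 1 to 8 rows; each row shifts and turns the commanded pose from where the row before left it; what a row does not reach is not made up. A row lasts 1/12 s, in which the tool goes at most 41.7 mm and 7.16 degrees, less where a joint would pass 70% of its speed; a pose out of reach is approached as far as the arm can. A call with a gripper value outside its range is refused whole. The fingers move at their own pace and stop on an object; the grip force is fixed at half the most. Time passes only in rows, so rows that do not move let the fingers close. It gives the time, the measured TCP pose, the force, the opening and the grip force at its end, in the units of the state.
- get_state(): the state, without advancing time (a new reading comes with each control period).
- capture(name): name is "side" or "top" or "wrist"; returns the picture (400x640x3 uint8, blue, green, red); there is no depth.
- camera_params(name): a dict with "mtx" (3x3 intrinsics, pixels), "xyz" and "orientation" of the camera in the world. Camera axes: x right, y down, z forward; pixel columns grow to the right and rows downward; lengths in mm; the calibration is good to about 2 mm. A picture is of the moment at which its call begins: read the wrist's pose just before it. camera_params takes no time and is no camera call; for the wrist camera it gives the pose at the moment of the call.
- job_done(): hands the job in; it is judged then, once.
The state is a dict: "t": time; "joint_pos": joint angles; "joint_velocities": joint speeds; "joint_efforts": joint torques, N m; "ee_pos": TCP position; "ee_rot": TCP orientation; "ft_force": force on the tool from outside, world axes, zero at the start; "moment": the same for the moment, N m; "opening": finger opening in mm; "finger_force": force on a finger pad.
Only numpy, scipy, OpenCV 4.12 (cv2) and the standard library are available. Lean on these libraries where they do the work, as an engineer would, in place of code of your own. Each camera call takes 0.05 s, during which the arm holds its last target. There are 200 camera calls.

## Task

Draw the red-painted test panel up out of its sloping pocket in the drying holder, turn it level with the painted face up, and hold it centred about 15 cm above the middle of the colour reference card for comparison. Finish while still holding it there, still and clear of everything else; leave the other two panels in their pockets and do not disturb the hardener jar.

Things in the scene. Friction and masses are not known exactly. Their poses are not given: they have to be found in the camera images.
- panel_red: red test panel, aluminium 110 x 46 x 6 mm (own x, y, z), about 80 g; origin at its centre, +z out of its painted (red) face, +x along its length to the end uppermost in the holder; back bare. Stands in any one of the three pockets; grip its two long edges (46 mm apart) beyond the rest; a 40 N squeeze is safe.
- red_foot (a point): middle of the red panel's lower end, in its pocket at the start (panel frame x = -55 mm)
- panel_blue: blue test panel, aluminium 110 x 46 x 6 mm (own x, y, z), about 80 g; origin at its centre, +z out of its painted (blue) face, +x along its length to the end uppermost in the holder; back bare. Stands in another pocket; to be left alone.
- panel_yellow: yellow test panel, aluminium 110 x 46 x 6 mm (own x, y, z), about 80 g; origin at its centre, +z out of its painted (yellow) face, +x along its length to the end uppermost in the holder; back bare. Stands in another pocket; to be left alone.
- holder: fixed grey sheet-metal drying holder, base 110 x 250 mm, 65 mm high without panels; origin at the centre of its underside, x level to the back, y along its length, z up. Three pockets side by side at y = -90, 0, +90 mm on a rest that slopes 45 degrees, rising towards +x; panels lie back on it, painted face to -x and up, 44 mm apart edge to edge.
- rest_edge (a point): middle of the sloping rest's upper edge on the holder, 42 mm up the slope from the pocket floors: the upper 68 mm of each panel has nothing behind it. Each pocket is 22 mm deep along the slope, with 3 mm play in front of the panel and 2.5 mm at each side.
- colour_card: fixed paper-white reference card 90 x 130 x 3 mm (own x, y, z) lying on the table with six colour patches; origin at the centre of its underside
- card_centre (a point): middle of the card's upper face
- jar: loose white hardener jar with red ribbed cap, 55 mm across, 70 mm high; origin at the centre of its underside. To be left alone. On the table between holder and card there also lies a spray gun 36 mm high; all other clutter is lower than 0.1 m.

How it is judged (in metres and radians):
On the way:
1. the red panel is drawn clear of the holder in the gripper (height (world z) of red_foot above 0.085 m and contact force between panel_red and the fingers above 1 N and contact force between panel_red and holder below 0.05 N), for 0.1 s.
At the end, for the whole second after the job is handed in: The red panel is held still in the fingers, painted face up and level within 0.2 rad (11 degrees), its centre within 40 mm horizontally of the card's middle and 0.10 to 0.22 m above the table, touching nothing but the gripper; the other panels and the jar are within 20 mm of where they stood (angle between panel_red's own z axis and vertical below 0.2 rad and horizontal distance between panel_red and card_centre below 0.04 m and height (world z) of panel_red between 0.1 and 0.22 m and linear speed of panel_red below 0.03 m/s and angular speed of panel_red below 0.2 rad/s and contact force between panel_red and the fingers above 1 N and contact force between panel_red and holder below 0.05 N and contact force between panel_red and colour_card below 0.05 N and contact force between panel_red and jar below 0.05 N and contact force between panel_red and panel_blue below 0.05 N and contact force between panel_red and panel_yellow below 0.05 N and distance of each of panel_blue, panel_yellow, jar from where it was at the start of the episode below 0.02 m); the arm keeps its last pose, push and grip.
It fails at once if another panel or the jar is moved more than 20 mm (distance of any of panel_blue, panel_yellow, jar from where it was at the start of the episode above 0.02 m).
It also fails if it takes over 42 s, if anything falls off the work surface, if the arm or the gripper's body presses on something with over 40 N, if the wrist force passes 120 N, or if a joint passes its speed limit or range.

## Working session

There is one attempt and no reset: what is moved stays moved. The work goes in short steps, Python scripts to look and compute and a tool call to move; the robot and the scene stay as the last step left them, time stands still between calls to the robot, and variables do not carry over. Pictures are saved under pics/ and viewed, at most 10 in all, crops included, and the job is handed in when it is done.

Besides the shell and the picture viewer there is one more tool, called after "Call:" in YAML: its name, and indented under it one key for each argument. servo_tool: Moves the arm, as the interface text tells. Its arguments: {"type":"object","properties":{"rows":{"type":"array","items":{"type":"number"}}},"required":["rows"]}

```bash
mkdir -p pics; python3 - <<'E'
from bench import *
import cv2
for n in("side","top"):
    cv2.imwrite(f"pics/{n}0.png",capture(n)); p=camera_params(n); print(n,p)
s=get_state(); print(s)
E
```

```text
side {'mtx': array([[399.57662915,   0.        , 322.83104334],
       [  0.        , 399.57662915, 198.88918429],
       [  0.        ,   0.        ,   1.        ]]), 'xyz': array([307.37835296, 827.02361658, 424.9448327 ]), 'orientation': array([-0.13640079,  0.8182579 , -0.55236786,  0.08208888])}
top {'mtx': array([[434.57778789,   0.        , 323.34551397],
       [  0.        , 434.57778789, 202.3819342 ],
       [  0.        ,   0.        ,   1.        ]]), 'xyz': array([ 403.95475294,   19.75034368, 1225.5667881 ]), 'orientation': array([-0.69871321,  0.71187688, -0.0490335 ,  0.051253  ])}
{'t': 0.1, 'joint_pos': array([ 1.16968244e+00,  2.91205394e-01, -1.54004748e-01,  1.12670772e+00,
        2.49815212e-05,  1.43150842e+00]), 'joint_velocities': array([-1.66648172e-04,  5.46833825e-04,  2.09523512e-03, -1.40904390e-03,
       -1.28831964e-04, -5.03592903e-05]), 'joint_efforts': array([ 1.76124195e-03, -5.37975812e+01,  3.31920111e+01,  9.26248846e-03,
       -2.27644823e-04,  7.73550312e-06]), 'ee_pos': array([135.71824943, 506.74244428, 205.11659429]), 'ee_rot': array([ 1.30539361e-01,  9.91442969e-01, -5.37087170e-04, -1.61720431e-04]), 'ft_force': array([ 0.38722523,  0.18913113, -0.32330565]), 'moment': array([ 0.00668981,  0.06172609, -0.00905037]), 'finger_force': 0.0, 'opening': 85.35076079391015}
```

View pics/side0.png

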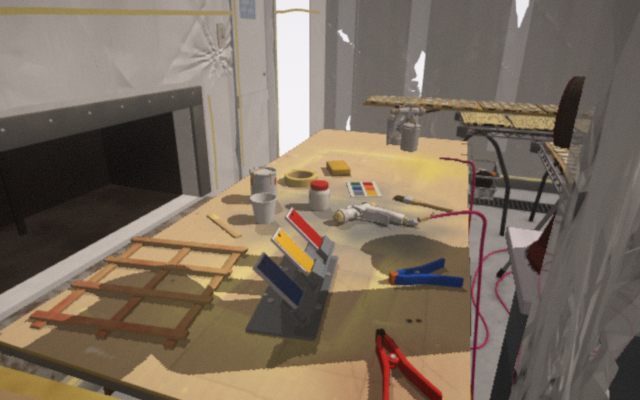

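View pics/top0.png

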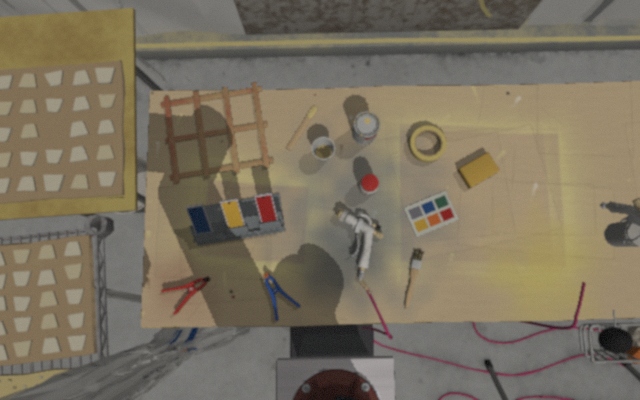

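The side view shows blue (280,280), yellow (293,250) and red (305,230) panels, with the jar at (319,195). The top view shows red at (266,208), yellow (232,213), blue (200,219), the card at (431,214), the jar at (369,184), and the spray gun around (360,240). I'll measure by masks.

```bash
cat > h.py <<'E'
from bench import *
import cv2, numpy as np
from scipy.spatial.transform import Rotation as R
def ray(p,uv):
    d=np.linalg.inv(p["mtx"])@[uv[0],uv[1],1]; return np.array(p["xyz"]),R.from_quat(p["orientation"]).apply(d)
def onplane(p,uv,z):
    o,d=ray(p,uv); return o+d*(z-o[2])/d[2]
def tri(p,a,q,b):
    o,d=ray(p,a);e,f=ray(q,b); d/=np.linalg.norm(d); f/=np.linalg.norm(f)
    s=np.linalg.lstsq(np.c_[d,-f],e-o,rcond=None)[0]; A=o+s[0]*d;B=e+s[1]*f
    return (A+B)/2,np.linalg.norm(A-B)
def mask(im,col):
    h=cv2.cvtColor(im,cv2.COLOR_BGR2HSV)
    r={"red":[((0,130,70),(8,255,255)),((172,130,70),(180,255,255))],"yellow":[((17,140,110),(30,255,255))],"blue":[((105,80,30),(128,255,255))]}[col]
    return sum(cv2.inRange(h,*x) for x in r)
def blob(im,col,near,rad):
    m=mask(im,col); k=np.zeros_like(m); cv2.circle(k,near,rad,255,-1); m&=k
    c=max(cv2.findContours(m,0,2)[0],key=cv2.contourArea); return c
def quad(c):
    h=cv2.convexHull(c)
    for e in np.arange(1,15,.5):
        q=cv2.approxPolyDP(h,e,True)
        if len(q)<=4: return q[:,0]
E
python3 - <<'E'
from h import *
S,T=cv2.imread("pics/side0.png"),cv2.imread("pics/top0.png");ps,pt=camera_params("side"),camera_params("top")
for col,a,b in(("red",(305,230),(266,208)),("yellow",(293,250),(232,213)),("blue",(280,280),(200,219))):
    ca,cb=blob(S,col,a,35),blob(T,col,b,24); 
    print(col,cv2.contourArea(ca),quad(ca).tolist(),cv2.contourArea(cb),quad(cb).tolist(),cv2.minAreaRect(cb))
    ma,mb=[np.array(cv2.minAreaRect(c)[0]) for c in(ca,cb)]
    print(tri(ps,ma,pt,mb))
h=cv2.cvtColor(T,cv2.COLOR_BGR2HSV)
m=cv2.inRange(h,(0,0,120),(180,60,255)); k=np.zeros_like(m); cv2.circle(k,(431,214),36,255,-1)
c=max(cv2.findContours(m&k,0,2)[0],key=cv2.contourArea); r=cv2.minAreaRect(c); print("card",r,onplane(pt,r[0],3),[onplane(pt,x,3).round() for x in cv2.boxPoints(r)])
c=blob(T,"red",(369,184),16); r=cv2.minAreaRect(c);print("jar",r,onplane(pt,r[0],70))
cv2.imwrite("pics/crop.png",np.hstack([cv2.resize(S[195:345,235:345],None,fx=4,fy=4,interpolation=2)[:560],cv2.resize(T[170:310,170:260+30],None,fx=3,fy=4)[:560]]))
E
```

```text
red 337.0 [[293, 210], [322, 239], [319, 247], [289, 217]] 290.0 [[269, 196], [275, 219], [263, 221], [257, 198]] ((265.94635009765625, 208.77467346191406), (25.107666015625, 13.341341972351074), 76.60750579833984)
(array([552.29174689, 174.38463844,  80.26375819]), np.float64(2.25712003531975))
yellow 493.0 [[280, 230], [313, 261], [310, 272], [275, 239]] 294.0 [[235, 202], [242, 225], [229, 226], [223, 204]] ((232.4036865234375, 214.1789093017578), (26.244441986083984, 13.313786506652832), 73.3007583618164)
(array([539.66145087, 263.53153161,  79.91163469]), np.float64(2.0518508368039274))
blue 412.0 [[276, 267], [302, 291], [297, 304], [269, 277]] 292.5 [[200, 207], [209, 230], [197, 232], [189, 209]] ((198.76019287109375, 219.72853088378906), (26.772375106811523, 13.31891918182373), 70.34617614746094)
(array([522.85354092, 353.09570437,  72.98513346]), np.float64(11.261336764530439))
card ((425.8739013671875, 216.337158203125), (70.91178894042969, 60.41386413574219), 61.69924545288086) [ 533.36791238 -266.96444106    3.        ] [array([ 584., -146.,    3.]), array([ 664., -302.,    3.]), array([ 483., -386.,    3.]), array([ 406., -233.,    3.])]
jar ((369.2500305175781, 182.25001525878906), (14.849242210388184, 15.55634880065918), 45.0) [ 621.71910478 -103.18892281   70.        ]
```

Panel centre, after allowing for the hidden 22 mm, is about (544,173,72). That puts the pocket floor near z=33 and the rest edge near z=63, which matches the stated 65. I'll go to a 45° standoff in front of it.

Call:
servo_tool:
  rows: [0, 0, 0.1, 0.022, -0.022, 0, 0.75, 0, 0, 0.1, 0.022, -0.022, 0, 0.75, 0, 0, 0.1, 0.022, -0.022, 0, 0.75, 0, 0, 0.1, 0.022, -0.022, 0, 0.75, 0, 0, 0, 0.022, -0.022, 0, 0.75, 0, 0, 0, 0.022, -0.022, 0, 0.75, 0, 0, 0, 0.022, -0.022, 0, 0.75, 0, 0, 0, 0.022, -0.022, 0, 0.75]

```text
t: 0.77
ee_pos: [312.5, 329.8, 205.4]
ee_rot: [-0.069, 0.998, -0.0, -0.0]
ft_force: [0.6, 0.1, 0.1]
opening: 64.2
finger_force: 0.0
```

Call:
servo_tool:
  rows: [0.017, -0.11, 0, 0.022, -0.022, -0.006, 0.75, 0.017, -0.11, 0, 0.022, -0.022, -0.006, 0.75, 0.017, -0.11, 0, 0.022, -0.022, -0.006, 0.75, 0.017, -0.11, 0, 0.022, -0.022, -0.006, 0.75, 0.017, -0.11, 0, 0.022, -0.022, -0.006, 0.75, 0.017, -0.11, 0, 0.022, -0.022, -0.006, 0.75, 0.017, -0.11, 0, 0.022, -0.022, -0.006, 0.75, 0, 0, 0, 0.022, -0.022, -0.006, 0.75]

```text
t: 1.43
ee_pos: [470.9, 168.4, 155.0]
ee_rot: [-0.066, 0.936, 0.031, 0.346]
ft_force: [0.4, 1.7, -1.3]
opening: 64.3
finger_force: 0.0
```

```bash
python3 - <<'E'
from h import *
s=get_state(); p=camera_params("wrist"); W=capture("wrist")
cv2.imwrite("pics/w1.png",W)
print(s["ee_pos"],R.from_quat(s["ee_rot"]).as_matrix().round(3),s["opening"],s["joint_pos"].round(2),p)
T=capture("top");pt=camera_params("top");cv2.imwrite("pics/top1.png",T)
# card outline
T=cv2.imread("pics/top0.png")
c=T[185:245,395:470]; cv2.imwrite("pics/card.png",np.hstack([cv2.resize(c,None,fx=5,fy=5,interpolation=2)]))
h=cv2.cvtColor(c,cv2.COLOR_BGR2HSV); print(h[30,::4].tolist(),h[::4,35].tolist())
ps=[onplane(pt,u,83) for u in((265.95,208.77),(232.4,214.18),(198.76,219.73))]; print(ps)
E
```

```text
[470.86635073 168.40258586 155.01352694] [[-0.752 -0.144  0.643]
 [-0.101  0.989  0.104]
 [-0.651  0.013 -0.759]] 64.3341670203402 [ 0.23 -0.13 -1.13 -0.14 -0.05  0.07] {'mtx': array([[329.4178049 ,   0.        , 322.74002728],
       [  0.        , 329.4178049 , 195.10618978],
       [  0.        ,   0.        ,   1.        ]]), 'xyz': array([303.94029311, 144.67502366, 232.32309472]), 'orientation': array([0.57406068, 0.6587047 , 0.3716378 , 0.31376392])}
[[30, 21, 131], [30, 34, 128], [19, 29, 122], [33, 19, 133], [150, 3, 102], [120, 6, 92], [0, 0, 98], [26, 14, 141], [24, 26, 149], [11, 97, 155], [11, 178, 155], [15, 52, 153], [2, 190, 125], [3, 202, 125], [0, 178, 126], [26, 25, 154], [19, 62, 143], [19, 64, 151], [19, 64, 151]] [[17, 54, 141], [18, 48, 138], [19, 46, 134], [33, 18, 144], [108, 52, 112], [108, 154, 96], [107, 155, 97], [30, 14, 146], [11, 182, 154], [11, 179, 154], [11, 104, 149], [30, 17, 150], [20, 39, 130], [20, 49, 136], [20, 56, 140]]
[array([553.04217696, 174.3337798 ,  83.        ]), array([540.27971944, 263.20982871,  83.        ]), array([527.18605812, 352.06251831,  83.        ])]
```

View pics/w1.png

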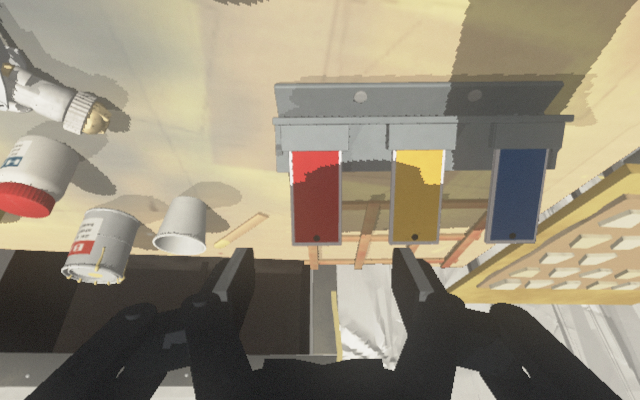

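View pics/card.png

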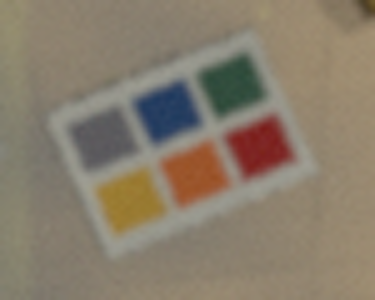

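The wrist view shows the red face between columns 293 and 341, with its upper end at row 243 and the pocket wall at row 150. The card crop has corners at (50,115), (252,28), (318,170) and (110,255), so its centre is at about top pixel (431.5,213.4).

```bash
python3 - <<'E'
from h import *
pt=camera_params("top");p=camera_params("wrist");W=cv2.imread("pics/w1.png")
q=[onplane(pt,(395+a/5,185+b/5),3) for a,b in((50,115),(252,28),(318,170),(110,255))]
print("card",np.mean(q,0),[np.linalg.norm(q[i]-q[i-1]) for i in range(4)],(q[1]-q[0]))
c=blob(W,"red",(316,196),60);Q=quad(c);print(Q.tolist())
n=np.array([-.7,-.101,.707]);n/=np.linalg.norm(n);c0=np.array([552.7,174.3,81.5])
P=[]
for u in Q:
    o,d=ray(p,u+.0);P.append(o+d*((c0-o)@n)/(d@n))
P=np.array(P);print(P.round(1),[np.linalg.norm(P[i]-P[i-1]).round(1) for i in range(4)])
for uv,t in (((317,243),(262.7,196.5)),((317,150),(269,220.5))): print(tri(p,uv,pt,t))
E
```

```text
card [ 541.66544439 -283.37048936    3.        ] [np.float64(85.34717833295927), np.float64(126.59978417111175), np.float64(88.12863919049823), np.float64(128.06032851797823)] [  47.77828821 -117.23796539    0.        ]
[[337, 151], [337, 240], [296, 241], [292, 152]]
[[524.6 187.8  55.6]
 [580.9 195.6 112.5]
 [586.5 158.8 112.8]
 [530.3 149.9  55.8]] [np.float64(38.3), np.float64(80.4), np.float64(37.2), np.float64(80.5)]
(array([580.84542956, 177.76782996, 116.37188768]), np.float64(0.9254164399659734))
(array([524.38404267, 170.15076539,  56.40538537]), np.float64(0.9479504493401323))
```

Call:
servo_tool:
  rows: [0.006, -0.038, 0, 0.018, 0, -0.008, 0.75, 0.005, -0.037, 0, 0.018, 0, -0.008, 0.75, 0, 0, 0, 0.018, 0, -0.008, 0.75, 0, 0, 0, 0, 0, 0, 0.75, 0, 0, 0, 0, 0, 0, 0.75]

```text
t: 1.95
ee_pos: [530.3, 169.8, 134.2]
ee_rot: [-0.064, 0.922, 0.034, 0.381]
ft_force: [-0.4, -0.1, 0.7]
opening: 64.1
finger_force: 0.0
```

```bash
python3 - <<'E'
from h import *
s=get_state(); p=camera_params("wrist"); W=capture("wrist");cv2.imwrite("pics/w2.png",W)
M=R.from_quat(s["ee_rot"]).as_matrix();print(s["ee_pos"],M.round(3))
c=blob(W,"red",(316,196),70);Q=quad(c);print(Q.tolist())
n=-M[:,2];c0=np.array([552.7,174.3,81.5]);P=[]
for u in Q:
    o,d=ray(p,u+.0);P.append(o+d*((c0-o)@n)/(d@n))
P=np.array(P);print(P.round(1),"in tool",((P-s["ee_pos"])@M).round(1))
t=np.array([580.5,176.7,74.5]);print("go",t-s["ee_pos"],(t-s["ee_pos"])@M)
E
```

```text
[530.30175483 169.83379374 134.20141595] [[-0.702 -0.143  0.698]
 [-0.092  0.99   0.111]
 [-0.706  0.014 -0.708]]
[[352, 136], [350, 228], [299, 228], [295, 130]]
[[530.3 192.3  62.2]
 [577.  198.7 109.3]
 [582.3 161.8 108.8]
 [532.9 154.3  58.9]] in tool [[ 48.8  21.2  53.4]
 [-17.9  21.5  53.4]
 [-17.8 -15.7  53.4]
 [ 52.8 -16.8  53.4]]
go [ 50.19824517   6.86620626 -59.70141595] [ 6.29896245 -1.22788156 78.03898418]
```

View pics/w2.png

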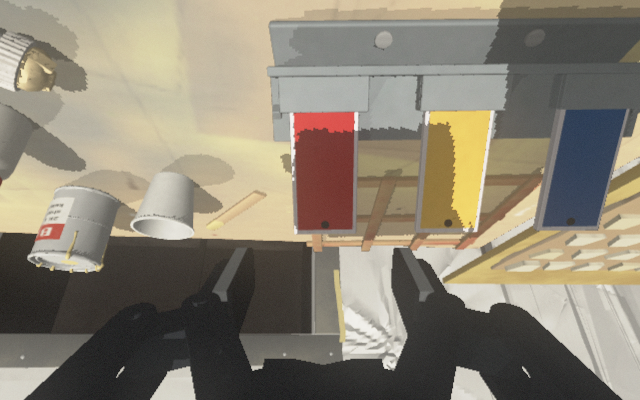

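The red panel sits squarely ahead, at columns 295–356 with its upper end at row 230, about 2.5 mm to tool +y. I'll advance and close.

Call:
servo_tool:
  rows: [0, 0, 0, -0.007, 0.002, -0.006, 0.75, 0, 0, 0, 0.0136, 0.0022, -0.0138, 0.75, 0, 0, 0, 0.0136, 0.0022, -0.0138, 0.75, 0, 0, 0, 0.0136, 0.0022, -0.0138, 0.75, 0, 0, 0, 0.0136, 0.0022, -0.0138, 0.75, 0, 0, 0, 0, 0, 0, 0.75, 0, 0, 0, 0, 0, 0, 0.75]

```text
t: 2.58
ee_pos: [577.1, 180.7, 73.6]
ee_rot: [-0.064, 0.922, 0.034, 0.381]
ft_force: [-1.5, 0.7, 0.2]
opening: 64.1
finger_force: 0.0
```

Call:
servo_tool:
  rows: [0, 0, 0, 0, 0, 0, 0.4, 0, 0, 0, 0, 0, 0, 0.3, 0, 0, 0, 0, 0, 0, 0.3, 0, 0, 0, 0, 0, 0, 0.3, 0, 0, 0, 0, 0, 0, 0.3, 0, 0, 0, 0, 0, 0, 0.3]

```text
t: 3.08
ee_pos: [577.9, 180.4, 74.3]
ee_rot: [-0.064, 0.921, 0.034, 0.382]
ft_force: [-0.7, -0.3, 0.6]
opening: 25.8
finger_force: 0.0
```

```bash
python3 - <<'E'
from h import *
s=get_state(); print(s["ee_pos"],s["opening"],s["finger_force"],s["ft_force"])
W=capture("wrist");cv2.imwrite("pics/w3.png",W)
S=capture("side");cv2.imwrite("pics/s3.png",np.hstack([cv2.resize(S[180:340,200:400],(500,400)),W[:,250:550]]))
E
```

```text
[577.9303356  180.3749483   74.27218138] 25.81718078759974 0.0 [-0.70755529 -0.33092054  0.63676395]
```

View pics/s3.png

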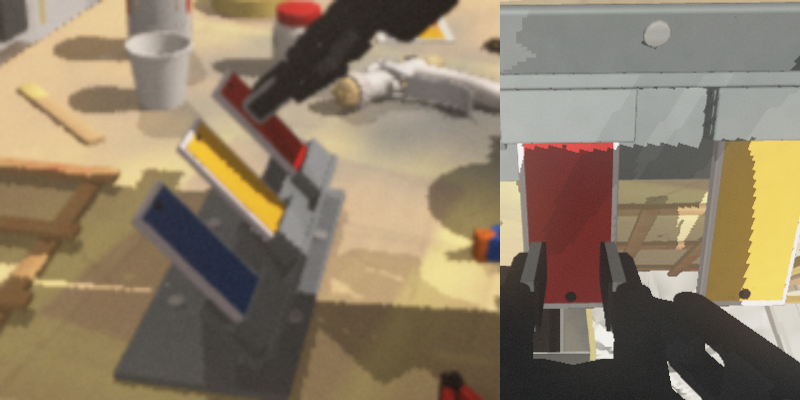

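The fingers closed to 25.8 mm with no force, so they are in front of the face: the panel is deeper than I estimated. I'll find its depth from the hole at its upper end, which is seen from three wrist poses.

```bash
python3 - <<'E'
from h import *
p3=camera_params("wrist");s=get_state();M=R.from_quat(s["ee_rot"]).as_matrix()
# camera in tool frame -> poses for earlier pictures
Ct=R.from_quat(s["ee_rot"]).inv()*R.from_quat(p3["orientation"]);ct=(p3["xyz"]-s["ee_pos"])@M
p1=dict(mtx=p3["mtx"],xyz=np.array([303.94,144.675,232.323]),orientation=np.array([.57406,.658705,.371638,.313764]))
M2=np.array([[-.702,-.143,.698],[-.092,.99,.111],[-.706,.014,-.708]])
p2=dict(mtx=p3["mtx"],xyz=np.array([530.3,169.83,134.2])+M2@ct,orientation=(R.from_matrix(M2)*Ct).as_quat())
print("cam in tool",ct)
def hole(f,uv,r):
    g=cv2.imread(f).astype(float).sum(2);y,x=np.mgrid[:400,:640];w=np.hypot(x-uv[0],y-uv[1])<r
    v=np.where(w,np.clip(np.median(g[w])*.6-g,0,None),0);return (v*x).sum()/v.sum(),(v*y).sum()/v.sum()
H=[hole("pics/w1.png",(317,237),5),hole("pics/w2.png",(325,224),6),hole("pics/w3.png",(321,297),8)];print(np.round(H,1))
for a,b,i,j in((p1,p3,0,2),(p2,p3,1,2)):
    X,r=tri(a,H[i],b,H[j]);print(X,r,"in tool",(X-s["ee_pos"])@M)
W=cv2.imread("pics/w3.png");m=mask(W,"red")
for y in(170,200,230): 
    x=np.where(m[y,240:400])[0]+240;print(y,x.min(),x.max())
E
```

```text
cam in tool [  77.65611717    1.59254601 -168.46270546]
[[nan nan]
 [nan nan]
 [nan nan]]
 ** On entry to DLASCL parameter number  4 had an illegal value
 ** On entry to DLASCL parameter number  4 had an illegal value
 ** On entry to DLASCL parameter number  4 had an illegal value
 ** On entry to DLASCL parameter number  4 had an illegal value
 ** On entry to DLASCL parameter number  5 had an illegal value
 ** On entry to DLASCL parameter number  4 had an illegal value<stdin>:11: RuntimeWarning: invalid value encountered in scalar divide
Traceback (most recent call last):
  File "h.py", line 10, in tri
    s=np.linalg.lstsq(np.c_[d,-f],e-o,rcond=None)[0]; A=o+s[0]*d;B=e+s[1]*f
      ~~~~~~~~~~~~~~~^^^^^^^^^^^^^^^^^^^^^^^^^^^^
numpy.linalg.LinAlgError: SVD did not converge in Linear Least Squares
```

```bash
python3 - <<'E'
from h import *
p3=camera_params("wrist");s=get_state();M=R.from_quat(s["ee_rot"]).as_matrix()
Ct=R.from_quat(s["ee_rot"]).inv()*R.from_quat(p3["orientation"]);ct=(p3["xyz"]-s["ee_pos"])@M
p1=dict(mtx=p3["mtx"],xyz=np.array([303.94,144.675,232.323]),orientation=np.array([.57406,.658705,.371638,.313764]))
M2=np.array([[-.702,-.143,.698],[-.092,.99,.111],[-.706,.014,-.708]])
p2=dict(mtx=p3["mtx"],xyz=np.array([530.3,169.83,134.2])+M2@ct,orientation=(R.from_matrix(M2)*Ct).as_quat())
def hole(f,uv,r):
    g=cv2.imread(f)[:,:,2].astype(float);y,x=np.mgrid[:400,:640];w=np.hypot(x-uv[0],y-uv[1])<r
    t=(np.median(g[w])+g[w].min())/2;v=np.where(w,np.clip(t-g,0,None),0);return (v*x).sum()/v.sum(),(v*y).sum()/v.sum()
H=[hole("pics/w1.png",(317,237),5),hole("pics/w2.png",(325,224),6),hole("pics/w3.png",(321,297),8)];print(np.round(H,1))
for a,b,i,j in((p1,p3,0,2),(p2,p3,1,2),(p1,p2,0,1)):
    X,r=tri(a,H[i],b,H[j]);print(X,r,"in tool",(X-s["ee_pos"])@M)
W=cv2.imread("pics/w3.png");m=mask(W,"red")
for y in(170,200,230): 
    x=np.where(m[y,240:400])[0]+240;print(y,x.min(),x.max())
E
```

```text
[[316.3 237.9]
 [324.9 224.4]
 [320.4 296.2]]
[579.8632584  180.52410854 106.0302071 ] 0.036137850734525696 in tool [-24.07302399   0.32664567 -21.22034703]
[580.27860285 180.60390237 105.95312919] 0.006674436874479301 in tool [-24.31658975   0.34502805 -20.86657186]
[577.91298582 180.24355321 106.93234076] 0.022173035742947447 in tool [-23.32043929   0.34095878 -23.25247179]
170 278 361
200 278 360
230 279 360
```

```bash
python3 - <<'E'
from h import *
p=camera_params("wrist");s=get_state();M=R.from_quat(s["ee_rot"]).as_matrix()
def rt(uv):
    o,d=ray(p,uv);return (o-s["ee_pos"])@M,d@M
print(rt((322.7,195.1)))
for v in(242,260):
  for z in(-30,-21,-10,0,10):
    y=[]
    for u in(297,355,270,370):
        o,d=rt((u,v));y.append((o+d*(z-o[2])/d[2]).round(1))
    print(v,z,"gap",y[1][1]-y[0][1],"panelw",y[3][1]-y[2][1],"y",y[0][1],y[1][1],"x",y[0][0])
W=cv2.imread("pics/w3.png");cv2.imwrite("pics/w3c.png",cv2.resize(W[140:320,240:400],None,fx=3.5,fy=3.3,interpolation=cv2.INTER_CUBIC))
E
```

```text
(array([  77.65611717,    1.59254601, -168.46270546]), array([-3.02106419e-01, -1.10578495e-04,  9.53274207e-01]))
242 -30 gap 26.8 panelw 46.2 y -10.3 16.5 x 11.1
242 -21 gap 28.5 panelw 49.2 y -11.1 17.4 x 6.7
242 -10 gap 30.6 panelw 52.900000000000006 y -12.0 18.6 x 1.4
242 0 gap 32.6 panelw 56.2 y -12.9 19.7 x -3.4
242 10 gap 34.5 panelw 59.5 y -13.7 20.8 x -8.2
260 -30 gap 27.2 panelw 47.0 y -10.5 16.7 x 1.8
260 -21 gap 29.0 panelw 50.0 y -11.3 17.7 x -3.2
260 -10 gap 31.2 panelw 53.8 y -12.3 18.9 x -9.2
260 0 gap 33.2 panelw 57.2 y -13.2 20.0 x -14.7
260 10 gap 35.1 panelw 60.599999999999994 y -14.0 21.1 x -20.2
```

View pics/w3c.png

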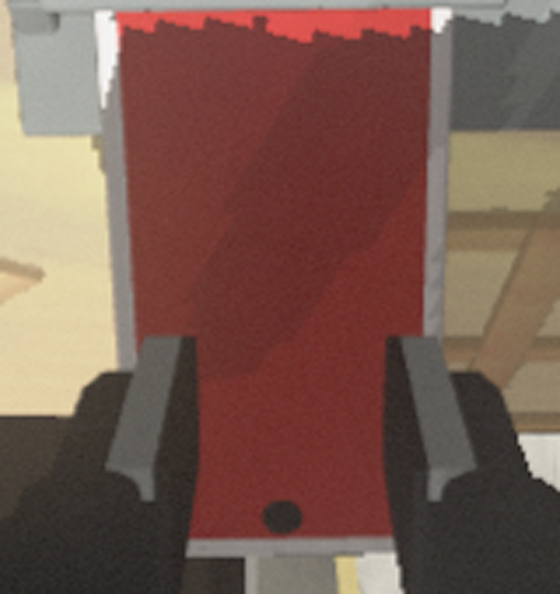

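The crop shows both fingertips lying in front of the painted face, and laterally centred to within about 1 px. The tips are therefore roughly 10–15 mm short of the face. I'll reopen, advance about 28 mm, and close.

Call:
servo_tool:
  rows: [0, 0, 0, 0, 0, 0, 0.77, 0, 0, 0, 0, 0, 0, 0.77, 0, 0, 0, 0, 0, 0, 0.77, 0, 0, 0, 0, 0, 0, 0.77, 0, 0, 0, 0, 0, 0, 0.77, 0, 0, 0, 0.007, 0.001, -0.007, 0.77, 0, 0, 0, 0.007, 0.001, -0.007, 0.77]

```text
t: 3.77
ee_pos: [592.2, 182.5, 60.1]
ee_rot: [-0.064, 0.921, 0.034, 0.382]
ft_force: [-0.1, 0.6, -0.1]
opening: 66.0
finger_force: 0.0
```

Call:
servo_tool:
  rows: [0, 0, 0, 0.006, 0.001, -0.006, 0.77, 0, 0, 0, 0, 0, 0, 0.77, 0, 0, 0, 0, 0, 0, 0.77]

```text
t: 4.02
ee_pos: [597.7, 183.3, 53.3]
ee_rot: [-0.064, 0.922, 0.034, 0.381]
ft_force: [0.8, -0.6, -1.1]
opening: 66.2
finger_force: 0.0
```

Call:
servo_tool:
  rows: [0, 0, 0, 0, 0, 0, 0.4, 0, 0, 0, 0, 0, 0, 0.4, 0, 0, 0, 0, 0, 0, 0.4, 0, 0, 0, 0, 0, 0, 0.4, 0, 0, 0, 0, 0, 0, 0.4, 0, 0, 0, 0, 0, 0, 0.4]

```text
t: 4.52
ee_pos: [597.8, 183.3, 54.0]
ee_rot: [-0.064, 0.921, 0.034, 0.382]
ft_force: [-3.0, -1.3, 2.1]
opening: 44.6
finger_force: 60.6
```

Gripped at 44.6 mm with 60 N. I'll draw it up the slope, then lift.

Call:
servo_tool:
  rows: [0, 0, 0, 0.003, 0, 0.003, 0.3, 0, 0, 0, 0.006, 0.001, 0.006, 0.3, 0, 0, 0, 0.007, 0.001, 0.007, 0.3, 0, 0, 0, 0.007, 0.001, 0.007, 0.3, 0, 0, 0, 0.007, 0.001, 0.007, 0.3, 0, 0, 0, 0, 0, 0, 0.3]

```text
t: 5.02
ee_pos: [630.5, 187.8, 86.4]
ee_rot: [-0.064, 0.921, 0.034, 0.384]
ft_force: [0.3, 0.2, -0.2]
opening: 44.7
finger_force: 60.9
```

Call:
servo_tool:
  rows: [0, 0, 0, -0.003, 0, 0.012, 0.3, 0, 0, 0, -0.003, 0, 0.018, 0.3, 0, 0, 0, 0, 0, 0.02, 0.3, 0, 0, 0, 0, 0, 0.02, 0.3, 0, 0, 0, 0, 0, 0.02, 0.3, 0, 0, 0, 0, 0, 0.02, 0.3, 0, 0, 0, 0, 0, 0.01, 0.3, 0, 0, 0, 0, 0, 0, 0.3]

```text
t: 5.68
ee_pos: [623.3, 187.7, 207.1]
ee_rot: [-0.064, 0.92, 0.034, 0.384]
ft_force: [0.9, -0.3, -0.5]
opening: 44.3
finger_force: 61.1
```

```bash
python3 - <<'E'
from h import *
s=get_state();print(s["ee_pos"],s["opening"],s["finger_force"])
W=capture("wrist");S=capture("side");cv2.imwrite("pics/s4.png",np.hstack([cv2.resize(S[100:340,200:440],(400,400)),W[:,150:550]]))
E
```

```text
[623.3271127  187.74656324 207.14114697] 44.314119681586185 61.139670610427856
```

View pics/s4.png

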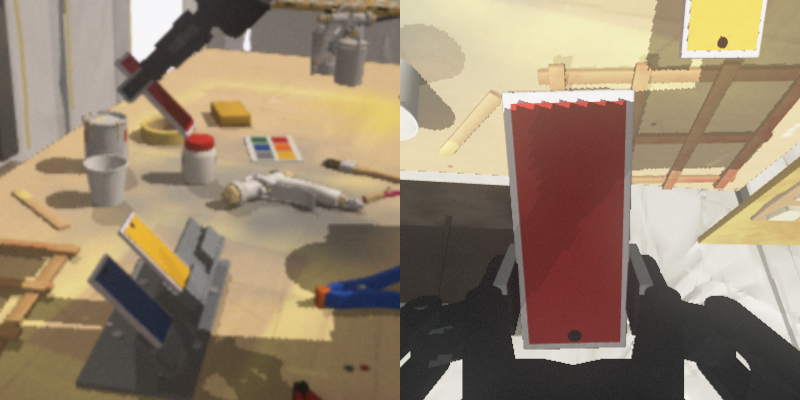

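The panel is held square and clear of the holder, and the other two are undisturbed. Now I'll carry it to the card while levelling it.

Call:
servo_tool:
  rows: [0, 0, 0, -0.003, -0.015, 0.005, 0.3, -0.012, 0.08, 0, -0.004, -0.025, 0, 0.3, -0.012, 0.08, 0, -0.004, -0.03, 0, 0.3, -0.012, 0.08, 0, -0.004, -0.03, 0, 0.3, -0.012, 0.08, 0, -0.004, -0.03, 0, 0.3, -0.012, 0.08, 0, -0.004, -0.03, 0, 0.3, -0.012, 0.08, 0, -0.004, -0.03, 0, 0.3, -0.012, 0.08, 0, -0.004, -0.03, 0, 0.3]

```text
t: 6.45
ee_pos: [590.0, -34.0, 207.6]
ee_rot: [-0.068, 0.992, 0.012, 0.107]
ft_force: [1.4, 0.4, -0.5]
opening: 44.7
finger_force: 61.2
```

Call:
servo_tool:
  rows: [-0.012, 0.08, 0, -0.003, -0.03, 0, 0.3, -0.012, 0.08, 0, -0.003, -0.03, 0, 0.3, -0.01, 0.07, 0, -0.003, -0.03, 0, 0.3, 0, 0, 0, -0.003, -0.03, 0, 0.3, 0, 0, 0, -0.003, -0.03, 0, 0.3, 0, 0, 0, -0.003, -0.03, 0, 0.3, 0, 0, 0, -0.003, -0.02, 0, 0.3, 0, 0, 0, 0, 0, 0, 0.3]

```text
t: 7.12
ee_pos: [568.8, -236.4, 206.0]
ee_rot: [-0.066, 0.998, 0.003, -0.008]
ft_force: [-0.7, 0.2, -0.4]
opening: 44.2
finger_force: 61.2
```

Remaining: about (-2,-44,-88) mm.

Call:
servo_tool:
  rows: [0, 0, 0, 0, -0.022, -0.012, 0.3, 0, 0, 0, -0.002, -0.022, -0.02, 0.3, 0, 0, 0, 0, 0, -0.02, 0.3, 0, 0, 0, 0, 0, -0.02, 0.3, 0, 0, 0, 0, 0, -0.012, 0.3, 0, 0, 0, 0, 0, 0, 0.3, 0, 0, 0, 0, 0, 0, 0.3, 0, 0, 0, 0, 0, 0, 0.3]

```text
t: 7.78
ee_pos: [568.2, -276.3, 125.0]
ee_rot: [-0.068, 0.998, 0.003, -0.006]
ft_force: [-0.0, 0.3, -1.1]
opening: 44.6
finger_force: 61.3
```

```bash
python3 - <<'E'
from h import *
s=get_state();M=R.from_quat(s["ee_rot"]).as_matrix();print(s["ee_pos"],M.round(3),s["finger_force"],s["joint_velocities"].round(3))
p=camera_params("wrist");W=capture("wrist");c=blob(W,"red",(315,220),150);r=cv2.minAreaRect(c);print(r,quad(c).tolist())
for z in(140,165):
    P=np.array([onplane(p,u+.0,z) for u in quad(c)]);print(z,P.mean(0).round(1),[np.linalg.norm(P[i]-P[i-1]).round(1) for i in range(4)])
T=capture("top");S=capture("side");cv2.imwrite("pics/s5.png",np.hstack([cv2.resize(S[60:240,300:440],(300,386)),W[:386,200:450],T[100:293,330:450].repeat(2,0).repeat(2,1)]))
E
```

```text
[ 568.23298672 -276.34713159  124.97259491] [[-0.991 -0.135 -0.013]
 [-0.135  0.991  0.005]
 [ 0.012  0.007 -1.   ]] 61.275612115859985 [-0.002 -0.015  0.014  0.002 -0.001 -0.001]
((320.882568359375, 222.18577575683594), (239.75794982910156, 114.11239624023438), 88.60282135009766) [[375, 101], [369, 340], [280, 342], [261, 104]]
140 [ 560.6 -276.4  140. ] [np.float64(51.4), np.float64(129.9), np.float64(50.3), np.float64(129.7)]
165 [ 549.6 -278.   165. ] [np.float64(43.0), np.float64(108.8), np.float64(42.1), np.float64(108.6)]
```

View pics/s5.png

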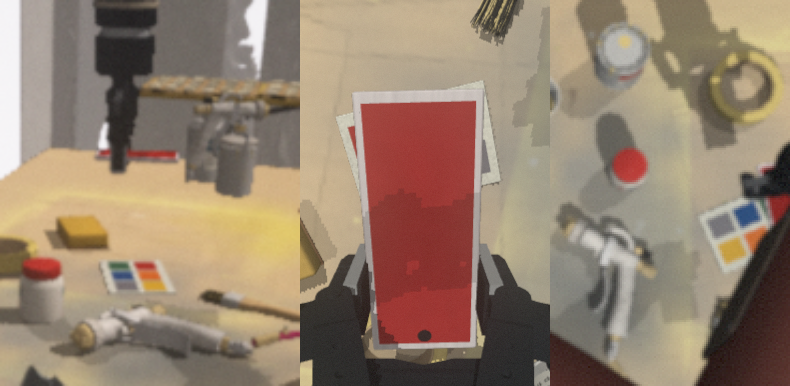

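The side view shows the panel level above the card. The wrist view puts its centre at about (546,-278,170), so I'll make a small correction and hand in.

Call:
servo_tool:
  rows: [0, 0, 0, -0.004, -0.004, -0.008, 0.3, 0, 0, 0, 0, 0, -0.008, 0.3, 0, 0, 0, 0, 0, 0, 0.3, 0, 0, 0, 0, 0, 0, 0.3, 0, 0, 0, 0, 0, 0, 0.3, 0, 0, 0, 0, 0, 0, 0.3]

```text
t: 8.43
ee_pos: [564.1, -280.7, 109.1]
ee_rot: [-0.068, 0.998, 0.003, -0.006]
ft_force: [-0.7, -0.8, -1.4]
opening: 44.4
finger_force: 61.3
```

```bash
python3 -c "
from bench import *
print(get_state()['finger_force'],get_state()['ee_pos'],get_state()['joint_velocities']);print(job_done())"
```

```text
61.283512115478516 [ 564.06618347 -280.68277639  109.06317573] [ 0.00058123 -0.0020121   0.0024063   0.00047356 -0.00071217 -0.00016832]
the job is handed in; nothing more can be done
None
```

The job is handed in (no verdict came back) with the red panel held still and level, painted face up, about 15 cm above the card and within roughly 1 cm of its middle by my measurements; the fixed grip squeezed it at about 61 N, above the 40 N you called safe.

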